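# Snap the cover onto the junction box and hold it home

## Task

Fit the junction box on the bench with its clip-on cover: of the two loose covers take the longer one, set it squarely over the box between the two spring catches and press it down until both catches snap over its edges and the push suddenly eases. Then keep pressing so that the cover is squeezed fully home, flush on the rim of the box against its springy seal, and finish while still pressing it there (do not let go). Leave the shorter cover and everything else lying on the bench where they are.

Things in the scene. Friction and masses are not known exactly. Their poses are not given: they have to be found in the camera images.
- box: Grey junction box fixed to the bench, open on top: 122 (x) x 68 (y) mm, rim 45 mm over the bench; opening 102 x 46 mm, 39 mm deep, 10 mm high terminal strip on its floor. Origin: centre of underside, z up. Bent-steel spring catches, 20 mm wide, stand at its two ends (x = +-64 mm), 25 mm above the rim, their tops sloping outward as a lead-in. The cover fits either way round.
- box_rim (a point): Centre of the box's opening at rim height (45 mm above the bench); axes as the box.
- cover: Longer loose cover, the one that fits: grey, 0.08-0.17 kg, 46 mm tall. From below: tapered plug 99 x 43, 20 deep; flange 120 (x) x 64 x 4; grip block 34 (x) x 50 (y) x 22 mm high, to be gripped across x. Origin: centre of the plug's underside, z up; starts standing on its plug. Its x goes along the box's x. On the rim its origin is 25 mm above the box's; held by the catches alone, 30 mm.
- short_cover: The shorter loose cover, for another box, same colour and form but flange 92 x 64 mm, plug 71 x 43 mm. Origin as for the cover. Not to be used.
- catch_a (a joint): Spring catch at the box's +x end: 0 closed, positive when bent outward, rad. It must bend about 0.1 rad to let the flange pass (together the two catches take a push of about 12 to 20 N), then springs back to 0 with its hook 9.5 mm above the rim, over the flange.
- catch_b (a joint): Spring catch at the box's -x end, same values.
- seal (a joint): Springy sealing frame that stands 7 mm above the rim: 0 when free, 0.007 m when the cover lies on the rim. It pushes back with 2 N plus 1 N for each mm, so 9 N when fully home, and lifts the cover about 5 mm to the hooks if nobody presses.
- spanner_13: Bystander: combination spanner 183 mm long, flat on the bench near its front edge.
- pulley_2: Bystander: pulley 60 mm across, 24 mm high, on the right.

How it is judged:
On the way, in this order (a step that is already met when the one before it is completed fails the run):
1. the longer cover is picked up and carried over the box (z of cover in the frame of box above 0.045 m and horizontal distance between cover and box_rim below 0.03 m), for 0.1 s.
2. the cover has snapped under both catches (z of cover in the frame of box below 0.032 m and horizontal distance between cover and box_rim below 0.004 m and value of joint each of catch_a, catch_b below 0.03 rad), for 0.1 s.
At the end, for the whole second after the job is handed in: Both catches closed (under 0.03 rad) over the longer cover, which is level (0.04 rad), centred (4 mm), aligned (0.1 rad) and held pressed by the fingers (over 3 N) within 2.5 mm of the rim, seal squeezed over 4.5 mm (about 6 N of push). Let go, it would rise 5 mm (z of cover in the frame of box below 0.0275 m and horizontal distance between cover and box_rim below 0.004 m and angle between cover's own z axis and vertical below 0.04 rad and angle between the x axis of cover and the x axis of box, either way round below 0.1 rad and value of joint each of catch_a, catch_b below 0.03 rad and value of joint seal above 0.0045 m and contact force between the fingers and cover above 3 N); the arm keeps its last pose, push and grip.
It fails at once if the shorter cover is moved by more than 30 mm (distance of short_cover from where it was at the start of the episode above 0.03 m).
It fails at once if the spanner or the pulley is moved by more than 30 mm (distance of any of spanner_13, pulley_2 from where it was at the start of the episode above 0.03 m).
It also fails if it takes over 54 s, if anything falls off the work surface, if the arm or the gripper's body presses on something with over 40 N, if the wrist force passes 120 N, or if a joint passes its speed limit or range.

## Robot

A 6-joint arm with a two-finger parallel gripper is mounted at the origin on a cart in front of the work surface, level with it; the furniture and walls round the work are solid. World frame = base frame: x ahead of the robot, y to its left, z up, the work surface at z = 0. Lengths are in m, angles in rad, forces in N, time in s.
With the tool pointing down it reaches from about 0.35 to 0.775 m from the base axis. Payload 7.3 kg.
Tool frame: the origin (TCP) lies midway between the tips of the shut fingers; the grasp point (between the pads) lies 19 mm behind it (ctrl.tcp_to_grasp is the distance from the TCP to the grasp point, in m); z points along the fingers, y is the line along which they close (so a half turn about z gives the same grasp; the last joint's range is limited). The gripper opens to 92 mm and grips with 3 to 60 N. Pads are 19 mm wide; open, the fingers measure 130 mm over their backs; the gripper's body (75 mm by 190 mm) begins 47 mm behind the grasp point.
Start: joints at [1.15, 0.342, 1.524, -0, 1.275, -0.146], TCP at [0.142, 0.505, 0.227] pointing down, gripper open.
Joint ranges: [-2.53, 2.53], [-0.77, 2.02], [0.04, 2.7], [-1, 4.14], [0.28, 2.66], [-3.11, 3.11]. Speed limits (rad/s): [2.57, 2.57, 3.14, 3.14, 3.14, 3.14].

## Interface

Orientations are given as a unit quaternion [x, y, z, w].
In Python, from workcell import status, eyes, workorder, ctrl gives the robot as it stands.
- The arm moves only by the tool step_arm, never from a script. Its argument "commands" is text: rows parted by semicolons, each of 4 numbers parted by spaces: the shift along the world's x, y, z each as a share of 0.4 m, from -1 to 1, then the turn about the world's z as a share of 5 degrees, from -1 to 1. A call has 1 to 20 rows; each row shifts and turns the commanded pose from where the row before left it; what a row does not reach is not made up. A row lasts 1/8 s, in which the tool goes at most 62.5 mm and 10.7 degrees, less where a joint would pass 70% of its speed; a pose out of reach is approached as far as the arm can. A call with a number of a shift or a turn outside -1 to 1 is refused whole. A call with a gripper value outside its range is refused whole. "fingers" is the opening, from 0 (shut) to 1 (fully open), set as the call begins (left out, the last holds). The fingers move at their own pace and stop on an object; the grip force is fixed at half the most. Time passes only in rows, so rows that do not move let the fingers close. It gives the time, the measured TCP pose, the force, the opening and the grip force at its end, in the units of the state.
- status.sense(): the state, without advancing time (a new reading comes with each control period).
- eyes.snapshot(name): name is "scene" or "top"; returns (picture, depth): 400x640x3 uint8, blue, green, red; 400x640 float32, m along the optical axis (not along the pixel's ray), 0 where there is no reading.
- eyes.camera_info(name): a dict with "fx", "fy", "cx", "cy" (pixels), "dist" ([k1, k2, p1, p2, k3] as OpenCV has them; the pictures are not rectified), "pose" (4x4, takes a point from camera to world coordinates). Camera axes: x right, y down, z forward; pixel columns grow to the right and rows downward; lengths in m; the calibration is good to about 2 mm. A picture is of the moment at which its call begins. camera_info takes no time and is no camera call.
- workorder.close_job(): hands the job in; it is judged then, once.
The state is a dict: "time_s": time; "qpos": joint angles; "joint_velocities": joint speeds; "effort": joint torques, N m; "tool_pos": TCP position; "eef_rot": TCP orientation; "wrist_force": force on the tool from outside, world axes, zero at the start; "torque": the same for the moment, N m; "finger_gap": finger opening in m; "grip_force": force on a finger pad.
Only numpy, scipy, OpenCV 4.12 (cv2) and the standard library are available. Lean on these libraries where they do the work, as an engineer would, in place of code of your own. Each camera call takes 0.05 s, during which the arm holds its last target. There are 200 camera calls.

## Working session

There is one attempt and no reset: what is moved stays moved. The work goes in short steps, Python scripts to look and compute and a tool call to move; the robot and the scene stay as the last step left them, time stands still between calls to the robot, and variables do not carry over. Pictures are saved under pics/ and viewed, at most 10 in all, crops included, and the job is handed in when it is done.

Besides the shell and the picture viewer there is one more tool, called after ">>>" as name(argument=value, ...) on one line, values as JSON. step_arm: Moves the arm, as the interface text tells. Its arguments: {"type":"object","properties":{"commands":{"type":"string"},"fingers":{"type":"number"}},"required":["commands"]}

```bash
mkdir -p pics
python3 - <<'E'
from workcell import status, eyes, ctrl
import cv2,numpy as np
for n in("scene","top"):
    p,d=eyes.snapshot(n); cv2.imwrite(f"pics/{n}0.png",p); np.save(f"{n}0.npy",d)
    i=eyes.camera_info(n); print(n,{k:np.round(v,4).tolist() for k,v in i.items()})
s=status.sense(); print({k:np.round(v,3).tolist() for k,v in s.items()}, ctrl.tcp_to_grasp)
E
```

```text
scene {'fx': 422.8301, 'fy': 422.8301, 'cx': 311.4912, 'cy': 195.0993, 'dist': [0.0029, 0.0, 0.0, 0.0, 0.0], 'pose': [[0.8985, -0.226, 0.3764, 0.0132], [-0.439, -0.4618, 0.7707, -1.1839], [-0.0004, -0.8577, -0.5141, 0.7764], [0.0, 0.0, 0.0, 1.0]]}
top {'fx': 366.8394, 'fy': 366.8394, 'cx': 320.4011, 'cy': 203.7746, 'dist': [-0.0767, 0.0, 0.0, 0.0, 0.0], 'pose': [[0.0106, -0.9877, 0.1561, 0.3673], [-0.9999, -0.0097, 0.0065, -0.1327], [-0.0049, -0.1561, -0.9877, 1.0395], [0.0, 0.0, 0.0, 1.0]]}
{'time_s': 0.1, 'qpos': [1.15, 0.343, 1.525, -0.0, 1.275, -0.146], 'joint_velocities': [0.0, -0.001, -0.004, -0.001, 0.0, 0.001], 'effort': [0.003, -43.2, -24.469, 0.072, 0.053, -0.0], 'tool_pos': [0.142, 0.505, 0.226], 'eef_rot': [0.137, 0.991, -0.001, -0.0], 'wrist_force': [0.845, 0.526, -0.719], 'torque': [-0.049, 0.023, -0.055], 'grip_force': 0.0, 'finger_gap': 0.091} 0.0188
```

View pics/top0.png

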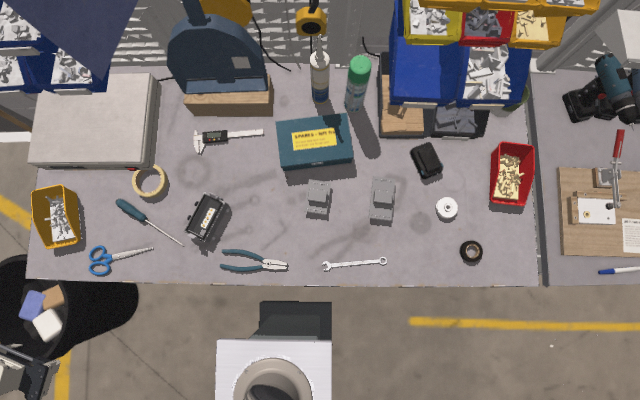

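View pics/scene0.png

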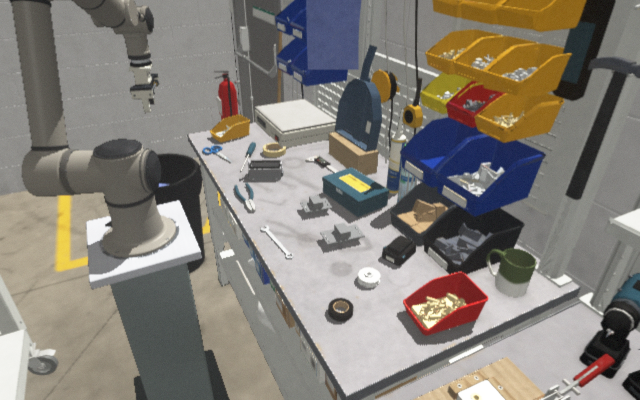

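The top view shows the box at about (207,218) and the covers at (318,198) and (382,200). The right-hand cover looks longer. I'll enlarge both views.

Run:
```python
import cv2,numpy as np
t=cv2.imread("pics/top0.png"); s=cv2.imread("pics/scene0.png")
def crop(im,x,y,w,h,k): 
    c=cv2.resize(im[y:y+h,x:x+w],None,fx=k,fy=k,interpolation=cv2.INTER_CUBIC)
    for u in range(0,w,10): cv2.putText(c,str(x+u),(u*k,8),0,.3,(0,0,255));cv2.line(c,(u*k,10),(u*k,14),(0,0,255))
    for u in range(10,h,10): cv2.putText(c,str(y+u),(0,u*k+3),0,.3,(0,0,255))
    return c
a=np.hstack([crop(t,180,180,60,70,6),crop(t,362,168,50,70,6)])
b=np.hstack([crop(s,240,145,50,50,7),crop(s,310,212,60,50,7)])
cv2.imwrite("pics/c1.png",a); cv2.imwrite("pics/c2.png",b); print(a.shape,b.shape)
```

```text
(420, 660, 3) (350, 770, 3)
```

View pics/c1.png

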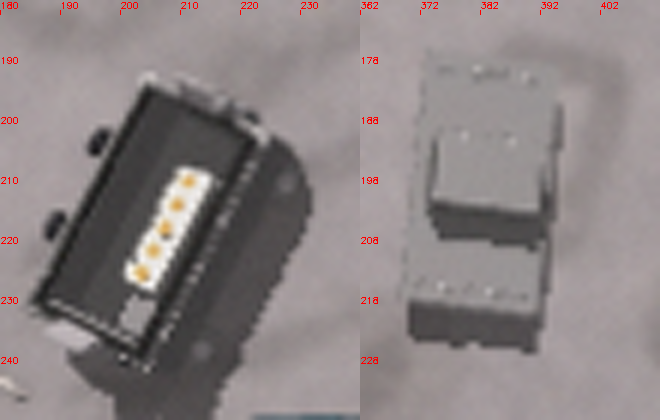

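View pics/c2.png

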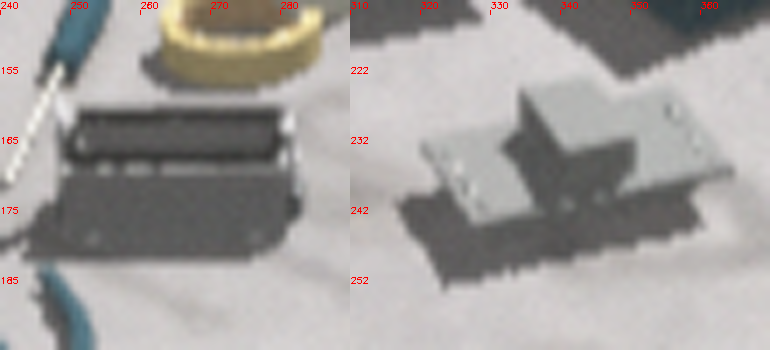

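The crops show two things. The box has its long axis tilted, with rim corners in the top view near (204,193), (223,203), (203,241) and (186,230). The long cover has flange corners near (373,176), (396,178), (392,218) and (370,218). I'll locate both with depth from the two views.

```bash
cat > h.py <<'E'
import numpy as np,cv2
from workcell import eyes
def cloud(n,d):
    i=eyes.camera_info(n);K=np.array([[i['fx'],0,i['cx']],[0,i['fy'],i['cy']],[0,0,1]])
    v,u=np.mgrid[:400,:640]
    r=cv2.undistortPoints(np.stack([u,v],-1).reshape(-1,1,2).astype(float),K,np.array(i['dist'])).reshape(400,640,2)
    P=np.dstack([r*d[...,None],d]);T=np.array(i['pose']);W=P@T[:3,:3].T+T[:3,3];W[d==0]=np.nan
    return W
def rect(pts):
    (c,s,a)=cv2.minAreaRect((pts*1000).astype(np.float32)); b=cv2.boxPoints((c,s,a))
    e=[b[1]-b[0],b[2]-b[1]];e=max(e,key=np.linalg.norm)
    return np.round(c,1),np.round(sorted(s),1),round(np.degrees(np.arctan2(e[1],e[0]))%180,1)
E
python3 - <<'E'
from h import *
for n,ws in(("top",{'box':(180,180,240,250),'long':(362,168,412,240),'short':(300,170,335,225)}),("scene",{'box':(240,150,290,185),'long':(315,212,368,258),'short':(295,190,332,220)})):
    W=cloud(n,np.load(f"{n}0.npy"))
    for k,(a,b,c,e) in ws.items():
        P=W[b:e,a:c].reshape(-1,3);P=P[~np.isnan(P[:,0])]
        print(n,k,'hist',np.histogram(P[:,2],bins=np.arange(-.01,.09,.005))[0])
        for lo,hi in (((.038,.056),(.06,.08),(.038,.08)) if k=='box' else ((.018,.030),(.018,.055),(.040,.052))):
            Q=P[(P[:,2]>lo)&(P[:,2]<hi)]
            if len(Q)>4: print('  ',lo,hi,len(Q),'zmed',round(np.median(Q[:,2])*1000,1),*rect(Q[:,:2]))
E
```

```text
top box hist [   6 1078 1728  311  107  161   53   61   64   47  132  181  166   36
   22   13    9    0    0]
   0.038 0.056 508 zmed 47.0 [487. 194.] [ 71.  130.5] 154.4
   0.06 0.08 44 zmed 65.0 [487.  194.2] [ 19.6 131.2] 154.6
   0.038 0.08 573 zmed 48.1 [486.9 194. ] [ 71.  131.2] 154.6
top long hist [   3  805 1769   43    0    2  271  446   14    6   31  185   15    0
    0    0    0    0    0]
   0.018 0.03 718 zmed 25.6 [ 547.8 -298.8] [ 64.8 121.2] 173.2
   0.018 0.055 969 zmed 26.3 [ 547.8 -298.8] [ 64.8 121.2] 173.2
   0.04 0.052 231 zmed 47.4 [ 547.5 -298.3] [35.4 50.2] 84.3
top short hist [  1 406 756  15   0   2 220 271  12   6  32 183  10   0   0   0   0   0
   0]
   0.018 0.03 493 zmed 25.2 [ 549.6 -116.6] [64.  92.4] 171.8
   0.018 0.055 736 zmed 26.5 [ 549.6 -116.6] [64.  92.4] 171.8
   0.04 0.052 225 zmed 46.9 [ 549.4 -116.8] [34.1 49.3] 81.6
scene box hist [ 63 741 178  82  76  89  76  71  65  72 108  79  27   3   8   4   0   0
   0]
   0.038 0.056 240 zmed 44.5 [485.8 191.8] [ 70.9 125.8] 155.8
   0.06 0.08 12 zmed 62.8 [484.1 190.2] [ 23.6 129.5] 153.5
   0.038 0.08 254 zmed 44.8 [484.9 192.2] [ 70.9 129.2] 155.8
scene long hist [  33 1435  284   57   17   29  350   53   23   18   86   44    0    0
    0    0    0    0    0]
   0.018 0.03 426 zmed 22.8 [ 577.7 -288.5] [102.4 195.5] 16.3
   0.018 0.055 597 zmed 23.7 [ 577.7 -288.5] [102.4 195.5] 16.3
   0.04 0.052 130 zmed 44.1 [ 546.1 -297.5] [34.6 53.8] 82.4
scene short hist [ 27 536 121  33  17  22 189  28  19  25  66  24   0   0   0   0   0   0
   0]
   0.018 0.03 231 zmed 22.6 [ 569.9 -110.3] [ 92.7 157.2] 15.2
   0.018 0.055 365 zmed 24.1 [ 569.9 -110.3] [ 92.7 157.2] 15.2
   0.04 0.052 90 zmed 44.2 [ 549.1 -117.6] [33.5 54. ] 81.7
```

The cover is at (547, -298.5) mm with its axis at 173.5°. The box is at (486.5, 193.3) with its axis at 154.6°, and the two views agree on heights. Now I move above the cover, turning the tool to yaw -6.5°.

>>> step_arm(commands="0.0745 -0.0888 0 -0.808;0.0745 -0.0888 0 -0.808;0.0745 -0.0888 0 -0.808;0.0745 -0.0888 0 -0.808;0.0745 -0.0888 0 -0.808;0.0745 -0.0888 0 -0.808;0.0745 -0.0888 0 -0.808;0.0745 -0.0888 0 -0.808;0.0745 -0.0888 0 -0.808;0.0745 -0.0888 0 -0.808;0.0268 -0.112 0 -0.808;0.0268 -0.112 0 -0.808;0.0268 -0.112 0 -0.808;0.0268 -0.112 0 -0.808;0.0268 -0.112 0 -0.808;0.0268 -0.112 0 -0.808;0.0268 -0.112 0 -0.808;0.0268 -0.112 0 -0.808;0.0268 -0.112 0 -0.808;0.0268 -0.112 0 -0.808", fingers=1)

```text
time_s: 2.6
tool_pos: [0.5477, -0.2993, 0.2262]
eef_rot: [0.747, 0.665, -0.0, -0.0]
wrist_force: [0.8, -0.0, -0.1]
finger_gap: 0.0916
grip_force: 0.0
```

>>> step_arm(commands="0 0 -0.1 0;0 0 -0.1 0;0 0 -0.1 0;0 0 0 0")

```text
time_s: 3.1
tool_pos: [0.5456, -0.2965, 0.1033]
eef_rot: [0.746, 0.666, -0.001, -0.004]
wrist_force: [0.6, 0.1, 0.2]
finger_gap: 0.0914
grip_force: 0.0
```

>>> step_arm(commands="0 0 -0.07 0;0 0 -0.06 0;0 0 -0.04 0;0 0 -0.02 0;0 0 0 0;0 0 0 0")

```text
time_s: 3.85
tool_pos: [0.5482, -0.2982, 0.0317]
eef_rot: [0.746, 0.666, 0.0, 0.001]
wrist_force: [0.5, -0.8, 0.3]
finger_gap: 0.0916
grip_force: 0.0
```

>>> step_arm(commands="0 0 -0.005 0;0 0 -0.005 0;0 0 0 0;0 0 0 0")

```text
time_s: 4.35
tool_pos: [0.5476, -0.2979, 0.0267]
eef_rot: [0.746, 0.666, 0.0, 0.0]
wrist_force: [0.5, -0.5, -0.6]
finger_gap: 0.092
grip_force: 0.0
```

>>> step_arm(commands="0 0 0 0;0 0 0 0;0 0 0 0;0 0 0 0;0 0 0 0;0 0 0 0;0 0 0 0;0 0 0 0", fingers=0)

```text
time_s: 5.35
tool_pos: [0.5476, -0.2979, 0.0267]
eef_rot: [0.746, 0.666, 0.0, -0.0]
wrist_force: [0.0, -0.8, -0.6]
finger_gap: 0.034
grip_force: 30.0
```

>>> step_arm(commands="0 0 0.075 0;0 0 0.1 0;0 0 0.1 0;0 0 0.1 0;-0.0127 0.1023 0 -0.313;-0.0127 0.1023 0 -0.313;-0.0127 0.1023 0 -0.313;-0.0127 0.1023 0 -0.313;-0.0127 0.1023 0 -0.313;-0.0127 0.1023 0 -0.313;-0.0127 0.1023 0 -0.313;-0.0127 0.1023 0 -0.313;-0.0127 0.1023 0 -0.313;-0.0127 0.1023 0 -0.313;-0.0127 0.1023 0 -0.313;-0.0127 0.1023 0 -0.313;0 0 0 0;0 0 0 0;0 0 0 0")

```text
time_s: 7.72
tool_pos: [0.4869, 0.1922, 0.1767]
eef_rot: [0.845, 0.534, -0.0, 0.0]
wrist_force: [0.3, -0.1, -1.2]
finger_gap: 0.0337
grip_force: 30.0
```

Run:
```python
from h import *
from workcell import status
s=status.sense();print(s['tool_pos'],s['eef_rot'],s['finger_gap'],s['wrist_force'])
for n in("top","scene"):
    p,d=eyes.snapshot(n);cv2.imwrite(f"pics/{n}1.png",p);np.save(f"{n}1.npy",d)
t=cv2.imread("pics/top1.png")[150:280,140:280];s=cv2.imread("pics/scene1.png")[80:210,205:345]
cv2.imwrite("pics/c3.png",cv2.resize(np.hstack([t,s]),None,fx=2.8,fy=2.8))
for n in("top","scene"):
    W=cloud(n,np.load(f"{n}1.npy")).reshape(-1,3)
    P=W[(abs(W[:,0]-.487)<.09)&(abs(W[:,1]-.193)<.09)]
    for lo,hi in((.160,.182),(.140,.158),(.060,.08),(.038,.056)):
        Q=P[(P[:,2]>lo)&(P[:,2]<hi)]
        if len(Q)>4:print(n,lo,hi,len(Q),np.median(Q[:,2]),*rect(Q[:,:2]))
```

```text
[0.48685251 0.19216409 0.17667453] [ 8.45215716e-01  5.34425260e-01 -1.42997832e-04  1.20815338e-04] 0.033712925285082636 [ 0.33325226 -0.09631288 -1.24689265]
top 0.16 0.182 468 0.17482511214032004 [486.8 191.8] [ 67.  120.3] 154.6
top 0.06 0.08 32 0.06553469657598104 [485.7 190.9] [ 18.6 131.6] 156.9
top 0.038 0.056 280 0.04708275942532797 [481.2 181.8] [ 44.8 130.4] 154.9
scene 0.16 0.182 235 0.17219995396846743 [486.4 190. ] [ 69.8 120.6] 154.5
scene 0.14 0.158 48 0.15410272833092759 [479.5 174.7] [ 9.4 95.3] 155.0
scene 0.06 0.08 11 0.06478670988704127 [485.6 191.4] [ 19.5 128.9] 152.0
scene 0.038 0.056 245 0.044260599204634876 [485.8 192.1] [ 79.  126.2] 155.8
```

View pics/c3.png

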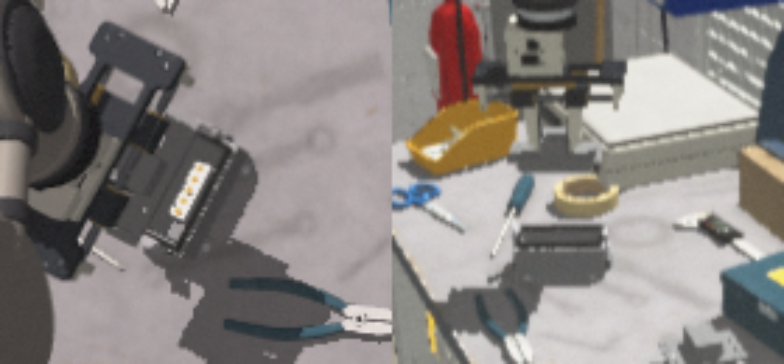

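The cover hangs level over the box and is aligned to within about 0.1°, 2 mm short in y. The shorter cover hasn't moved. I'll correct y and descend.

>>> step_arm(commands="0 0.0053 -0.06 0;0 0 -0.07 0;0 0 -0.06 0;0 0 -0.035 0;0 0 -0.01 0;0 0 0 0;0 0 0 0")

```text
time_s: 8.7
tool_pos: [0.4873, 0.1954, 0.0836]
eef_rot: [0.845, 0.535, 0.001, 0.0]
wrist_force: [-0.0, -0.3, -2.4]
finger_gap: 0.0336
grip_force: 30.0
```

>>> step_arm(commands="0 0 -0.005 0;0 0 -0.005 0;0 0 -0.005 0;0 0 -0.005 0;0 0 0 0;0 0 0 0")

```text
time_s: 9.45
tool_pos: [0.4867, 0.1953, 0.0747]
eef_rot: [0.845, 0.535, 0.0, 0.0]
wrist_force: [-0.0, -0.4, -0.8]
finger_gap: 0.0337
grip_force: 30.0
```

>>> step_arm(commands="0 -0.002 -0.004 0;0 0 -0.004 0;0 0 -0.004 0;0 0 -0.004 0;0 0 0 0;0 0 0 0")

```text
time_s: 10.2
tool_pos: [0.4868, 0.1946, 0.0684]
eef_rot: [0.845, 0.535, 0.0, 0.0]
wrist_force: [0.3, 0.3, 0.4]
finger_gap: 0.0337
grip_force: 30.0
```

>>> step_arm(commands="0 0 -0.003 0;0 0 -0.003 0;0 0 -0.003 0;0 0 -0.003 0;0 0 0 0")

```text
time_s: 10.82
tool_pos: [0.4874, 0.1947, 0.0645]
eef_rot: [0.845, 0.535, 0.001, 0.0]
wrist_force: [-0.5, 0.4, 8.2]
finger_gap: 0.0339
grip_force: 30.0
```

>>> step_arm(commands="0 0 -0.0025 0;0 0 -0.0025 0;0 0 0 0")

```text
time_s: 11.2
tool_pos: [0.4876, 0.1949, 0.0629]
eef_rot: [0.845, 0.535, 0.001, 0.0]
wrist_force: [-2.0, 1.8, 6.9]
finger_gap: 0.0335
grip_force: 30.0
```

>>> step_arm(commands="0 0 -0.004 0;0 0 -0.004 0;0 0 -0.004 0;0 0 0 0")

```text
time_s: 11.7
tool_pos: [0.4865, 0.1944, 0.0564]
eef_rot: [0.845, 0.535, -0.0, -0.0]
wrist_force: [-1.1, 1.7, 2.0]
finger_gap: 0.034
grip_force: 30.0
```

>>> step_arm(commands="0 0 -0.004 0;0 0 -0.004 0;0 0 0 0;0 0 0 0")

```text
time_s: 12.2
tool_pos: [0.4865, 0.1945, 0.0536]
eef_rot: [0.845, 0.535, -0.0, -0.0]
wrist_force: [-2.4, 0.9, 5.3]
finger_gap: 0.0338
grip_force: 30.0
```

>>> step_arm(commands="0 0 -0.004 0;0 0 -0.004 0;0 0 -0.003 0;0 0 0 0;0 0 0 0")

```text
time_s: 12.82
tool_pos: [0.4865, 0.1945, 0.0516]
eef_rot: [0.845, 0.535, 0.0, 0.0]
wrist_force: [-9.0, -1.0, 28.0]
finger_gap: 0.0338
grip_force: 30.0
```

The force fell from 8 N to 2 N, which was the snap, then rose steeply to 28 N, so the cover is on the rim. I'll check this with the cameras.

Run:
```python
from h import *
from workcell import status
for n in("top","scene"):
    p,d=eyes.snapshot(n);cv2.imwrite(f"pics/{n}2.png",p);np.save(f"{n}2.npy",d)
t=cv2.imread("pics/top2.png")[170:260,160:260];s=cv2.imread("pics/scene2.png")[120:210,220:320]
cv2.imwrite("pics/c4.png",cv2.resize(np.hstack([t,s]),None,fx=4,fy=4,interpolation=cv2.INTER_CUBIC))
for n in("top","scene"):
    W=cloud(n,np.load(f"{n}2.npy"));W=W.reshape(-1,3)
    P=W[(abs(W[:,0]-.487)<.09)&(abs(W[:,1]-.193)<.09)]
    print(n,np.histogram(P[:,2],bins=np.arange(.03,.09,.004))[0])
    for lo,hi in((.040,.056),(.060,.08)):
        Q=P[(P[:,2]>lo)&(P[:,2]<hi)]
        if len(Q)>4:print(n,lo,hi,len(Q),np.median(Q[:,2]),*rect(Q[:,:2]))
s=status.sense();print(s['time_s'],s['tool_pos'],s['wrist_force'],s['torque'])
```

```text
top [ 20  19  23  42 169 151  14   9  20  23  72   6   0   0]
top 0.04 0.056 378 0.04940311881134335 [483.9 190. ] [ 66.4 128.7] 160.4
top 0.06 0.08 125 0.07087949368290092 [482.7 183.9] [ 31.5 130.2] 154.5
scene [ 32  26  42  77 114  23  18  14  29  52  21   8  13   5]
scene 0.04 0.056 240 0.04666758060054965 [485.5 190. ] [ 70.6 125.9] 153.9
scene 0.06 0.08 123 0.0685833607455073 [484.9 191.8] [ 51.8 128.7] 159.9
12.925 [0.48649361 0.19449    0.0516407 ] [-9.34748735 -0.83549835 27.19793647] [-0.30489172  1.75037819 -0.05233177]
```

View pics/c4.png

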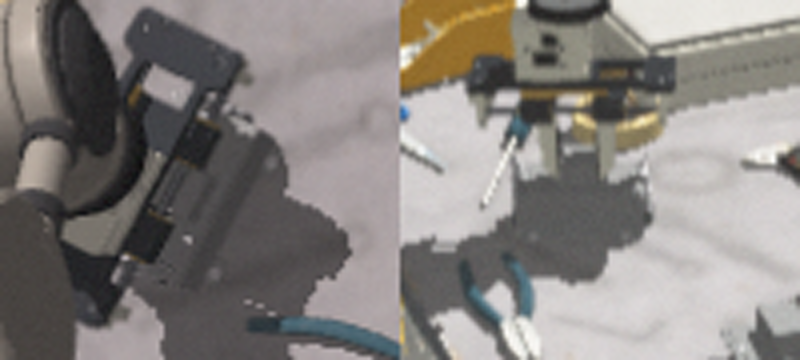

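The picture shows the cover seated, with the catches upright at both ends. Block top is about 70 mm, flange top is about 48 mm, and the span across the catches is unchanged. I'll settle briefly and hand in.

>>> step_arm(commands="0 0 0 0;0 0 0 0;0 0 0 0;0 0 0 0")

```text
time_s: 13.42
tool_pos: [0.4865, 0.1945, 0.0516]
eef_rot: [0.845, 0.535, 0.0, 0.0]
wrist_force: [-8.8, -1.1, 26.6]
finger_gap: 0.0337
grip_force: 30.0
```

```bash
python3 -c "
from workcell import status,workorder
s=status.sense();print(s['tool_pos'],s['wrist_force']);print(workorder.close_job())"
```

```text
[0.48650572 0.19449037 0.05162908] [-8.76775283 -1.0528332  26.60514578]
the job is handed in; nothing more can be done
None
```

The longer cover is snapped under both catches and still being pressed onto the rim with about 27 N; I handed the job in at about 13.4 s and no verdict came back.

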